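Let the tiffin lift down to its mark and lock the pawl

TASK

Bring the tiffin on the bench lift down to serving height: press the red thumb pad to lift the pawl off its toothed wheel, let the drum turn back until the yellow edge of the carrier's tray is as near level with the red flag as the wheel's teeth allow, and let the pawl drop so that it holds the drum there, without running on past. Then push the blue-knobbed lock bolt fully home under the pawl's tail and take your hand away. Feel for the pad, never push on any part of the lift with more than 20 N, and leave the flag and the other things on the bench where they are.

Things in the scene. Friction and masses are not known exactly. Their poses are not given: they have to be found in the camera images.
- hoist: The bench lift, screwed down: green base plate 150 mm (x) by 500 mm (y from -265 to +235) by 12 mm thick. Origin on the bench below the middle of the drum; z up. Offsets elsewhere are in this frame. Drum axis along x, 100 mm up. A wooden guide post 310 mm tall stands at y = 72 mm and the two-tier tiffin carrier, 100 mm wide, at y = 145 mm, its handle at most 260 mm up.
- wheel_top (a point): Top of the steel ratchet wheel (100 mm across, 12 teeth) where the pawl's hook drops in, at x = -9, y = 0, z = 150 mm. The pawl is a steel rocker along y on a pin at y = -75, z = 140 mm; its hook arm tops out at z = 166 mm, its tail ends at y = -156 mm. The plate behind it stays below z = 145 mm.
- pad_foot (a point): Point at bench height (x = -9, y = -143 mm) straight below the centre of the pawl's red thumb pad, 28 mm across. The pad stands on a hand-set screw: its top is anywhere from 159 to 175 mm above this point, not measured, so find it by touch. Pressed down, it lifts the hook: clear of the teeth after about 8 mm at 4 to 10 N; after about 11 mm comes a hard stop. Let go, it springs back.
- drum (a joint): Turn of the drum, rad, growing as it turns back and the tray comes down, 30 mm per rad; it starts at 0.52. With the hook clear the load turns it at 0.2 to 0.4 rad/s. The hook stops it only at whole teeth, every 0.524 rad (0.52, 1.05, 1.57, 2.09, 2.62): let the pad go when the drum is 0.05 to 0.45 rad short of the wanted tooth; a hook let go on a tooth's crest slides off and drops behind it.
- tray_edge (a point): Yellow edge mark (26 mm wide, 6 mm thick) of the round steel tray under the tiffin, at its mid-height, at y = 197 mm. It starts about 114 mm above the bench and comes down with the drum, 15.7 mm per tooth.
- flag_mid (a point): Middle of the red flag, a flat tab 4 mm thick on a thin rod beside the tray's yellow edge. Its height is set by hand, 53 to 88 mm above the bench; do not move it. The tooth to stop at is the one that leaves the yellow edge nearest in height to it (at most 8 mm above or below), two to four teeth on from the start.
- bolt (a joint): Travel of the lock bolt in m: about 0 when drawn back, 0.030 when fully home against its stop, with its tip under the pawl's tail. It slides along the lift's +y with 2 to 4 N of friction and stays where it is left. While it is home the pawl cannot be lifted.
- bolt_knob (a point): Middle of the top of the bolt's blue upright knob, 15 mm across, its top 172 mm above the bench. The blue part is 34 mm tall, on a thinner 10 mm neck; the bar and rails below it reach up to 132 mm above the bench. Free on all sides, about 45 mm clear of the pad's edge when drawn back.
- cup: Bystander: grey plastic cup, 76 mm across, 95 mm tall, origin at the centre of its underside.
- mortar: Bystander: stone mortar, 116 mm across, 85 mm tall, origin at the centre of its underside.
- basket: Bystander: bamboo rice basket, 120 mm across, 85 mm tall, origin at the centre of its underside.
- jar: Bystander: amber jar, 72 mm across, 100 mm tall, origin at the centre of its underside.
- bowl: Bystander: white bowl, 120 mm across, 50 mm tall, origin at the centre of its underside.

How it is judged:
On the way, in this order (a step that is already met when the one before it is completed fails the run):
1. the pawl, let go, holds the drum at rest with the tray's yellow edge level with the flag (z of tray_edge in the frame of flag_mid between -0.0105 and 0.0105 m and velocity of joint drum below 0.04 rad/s and contact force between the fingers and hoist below 0.5 N), for 0.4 s.
2. the lock bolt is pushed fully home (value of joint bolt above 0.027 m and z of tray_edge in the frame of flag_mid between -0.0105 and 0.0105 m), for 0.2 s.
At the end, for the whole second after the job is handed in: The tray's yellow edge stands still within 10.5 mm of the red flag's height (the teeth are 15.7 mm apart), held by the dropped pawl; the lock bolt is home to within 3 mm of its stop; the hand touches nothing (all of step 2 and velocity of joint drum below 0.04 rad/s).
It fails at once if the lift is pushed with more than 20 N (contact force between any of the fingers, the arm and hoist above 20 N).
It fails at once if the tray runs on below the flag by more than 13 mm (z of tray_edge in the frame of flag_mid below -0.013 m).
It fails at once if a bystander is moved by more than 30 mm (distance of any of cup, mortar, basket, jar, bowl from where it was at the start of the episode above 0.03 m).
It fails at once if the flag is moved by more than 3 mm (distance of flag_mid from where it was at the start of the episode above 0.003 m).
It also fails if it takes over 64 s, if anything falls off the work surface, if the arm or the gripper's body presses on something with over 40 N, if the wrist force passes 120 N, or if a joint passes its speed limit or range.

ROBOT

A 7-joint arm with a two-finger parallel gripper is mounted at the origin on the work surface. World frame = base frame: x ahead of the robot, y to its left, z up, the work surface at z = 0. Lengths are in m, angles in rad, forces in N, time in s.
With the tool pointing down it reaches from about 0.425 to 0.925 m from the base axis. Payload 6.8 kg.
Tool frame: the origin (TCP) lies between the finger pads; the fingertips stand 22 mm ahead of it and the grasp point (between the pads) lies 3 mm ahead of it (bot.tip_reach is the distance from the TCP to the fingertips, in m); z points along the fingers, x is the direction in which the jaws open and shut, and the axes are right-handed (so a half turn about z gives the same grasp; the last joint's range is limited). The gripper opens to 85 mm and grips with 20 to 120 N. Pads are 22 mm wide; open, the fingers measure 114 mm over their backs; the gripper's body (76 mm by 85 mm) begins 54 mm behind the grasp point. The pads swing forward as they close: fully open they stand 13 mm farther back than shut.
Start: joints at [-1.412, 0.477, 0.022, 1.555, -0.011, 1.109, -0.083], TCP at [0.178, 0.651, 0.253] pointing down, gripper open.
Joint ranges: [-2.96, 2.96], [-0.34, 2.1], [-1.41, 1.46], [0.24, 2.44], [-1.37, 4.51], [0.17, 1.92], [-2.96, 2.96]. Speed limits (rad/s): [2.39, 2.39, 3.14, 3.14, 3.14, 3.14, 3.14].

INTERFACE

Orientations are given as a unit quaternion [w, x, y, z].
In Python, from station import bot gives the robot as it stands.
- The arm moves only by the tool step_arm, never from a script. Its argument "targets" is a list of rows, each a list of 5 numbers: the shift along the tool's x, y, z in mm, then the turn about the tool's z in degrees, then the closure, from 0 (fully open) to 1 (shut). In form: [[dx, dy, dz, spin, jaw], ...]. A call has 1 to 20 rows; each row is the pose to reach, as a shift and turn from the pose commanded when the call began, along the tool's axes at that moment; what a row does not reach only later rows make up. A row lasts 1/12 s, in which the tool goes at most 41.7 mm and 7.16 degrees, less where a joint would pass 70% of its speed; a pose out of reach is approached as far as the arm can. A call with a gripper value outside its range is refused whole. The fingers move at their own pace and stop on an object; "newtons" is the grip in N (left out, the last holds). Time passes only in rows, so rows that repeat a pose let the fingers close. It gives the time, the measured TCP pose, the force and the opening at its end, in the units of the state.
- bot.get_obs(): the state, without advancing time (a new reading comes with each control period).
- bot.read_camera(name): name is "scene" or "top" or "wrist"; returns a dict with "frame" (480x640x3 uint8, red, green, blue), "z_map" (480x640 float32, m along the optical axis (not along the pixel's ray), 0 where there is no reading), "fov_y" (degrees; the focal length in pixels is half the picture's height over the tangent of half this angle, whatever the lens; pixels are square), "cx", "cy" (the principal point, pixels), "R" (3x3) and "t" (3): a world point X has camera coordinates R X + t. Camera axes: x right, y down, z forward; pixel columns grow to the right and rows downward; lengths in m; the calibration is good to about 2 mm. A picture is of the moment at which its call begins.
- bot.hand_in(): hands the job in, once; it reports no verdict.
The state is a dict: "t": time; "q": joint angles; "joint_vel": joint speeds; "joint_torque": joint torques, N m; "eef_pos": TCP position; "tool_rot": TCP orientation; "contact_force": force on the tool from outside, world axes, zero at the start; "torque": the same for the moment, N m; "gripper_width": opening from 0.0 (shut) to 1.0 (fully open).
Only numpy, scipy, OpenCV 4.12 (cv2) and the standard library are available. Lean on these libraries where they do the work, as an engineer would, in place of code of your own. Each camera call takes 0.05 s, during which the arm holds its last target.

## Working session

There is one attempt and no reset: what is moved stays moved. The work goes in short steps, Python scripts to look and compute and a tool call to move; the robot and the scene stay as the last step left them, time stands still between calls to the robot, and variables do not carry over. Pictures are saved under pics/ and viewed, and the job is handed in when it is done.

Besides the shell and the picture viewer there is one more tool, called as name(argument=value, ...), one argument or row to a line, values as JSON. step_arm: Moves the arm, as the interface text tells. Its arguments: {"type":"object","properties":{"targets":{"type":"array"},"newtons":{"type":"number"}},"required":["targets"]}

```bash
ls; mkdir -p pics; python3 - <<'E'
from station import bot
import cv2,numpy as np
print(bot.get_obs(), bot.tip_reach)
for n in ["scene","top","wrist"]:
    c=bot.read_camera(n); cv2.imwrite(f"pics/{n}0.png",c["frame"][:,:,::-1])
    np.savez(f"{n}0.npz",**c)
    print(n,c["fov_y"],c["cx"],c["cy"],c["R"].round(4).tolist(),c["t"])
E
```

```text
pics
{'t': 0.0, 'q': array([-1.41209451,  0.47778275,  0.02234445,  1.55650338, -0.01147096,
        1.10932775, -0.0830765 ]), 'joint_vel': array([ 0.0001602 , -0.00035899,  0.00038179,  0.00026736, -0.00032294,
        0.00073232, -0.00082477]), 'joint_torque': array([ 2.31746035e-04, -5.96459627e+01,  1.60786137e+00, -2.81205279e+01,
        1.24062863e-02,  9.34906479e-03,  2.99919475e-05]), 'eef_pos': array([0.17783272, 0.65054523, 0.25231552]), 'tool_rot': array([ 6.39278338e-04,  7.94856964e-01,  6.06796103e-01, -6.97961631e-04]), 'contact_force': array([-0.26848572, -0.57937125, -0.55109728]), 'torque': array([0.01299084, 0.01854172, 0.0215685 ]), 'gripper_width': 0.999114489962663} 0.022
scene 46.69034259937731 319.3642043060694 238.18937039950143 [[-0.1699, 0.9855, 0.0003], [0.8493, 0.1466, -0.5072], [-0.4999, -0.0859, -0.8618]] [ 0.06794353 -0.36770028  1.74150566]
top 50.59899635742769 321.28960918428146 243.2260783770414 [[-0.0213, -0.9998, 0.0019], [-0.9852, 0.0206, -0.1699], [0.1698, -0.0055, -0.9855]] [0.03471566 0.52059702 1.53209064]
wrist 65.8637348948624 322.47437882327307 235.76423955868987 [[0.263, 0.9648, -0.0012], [0.9237, -0.2514, 0.2891], [0.2786, -0.0772, -0.9573]] [-0.67422959 -0.03810861  0.37982607]
```

View pics/scene0.png

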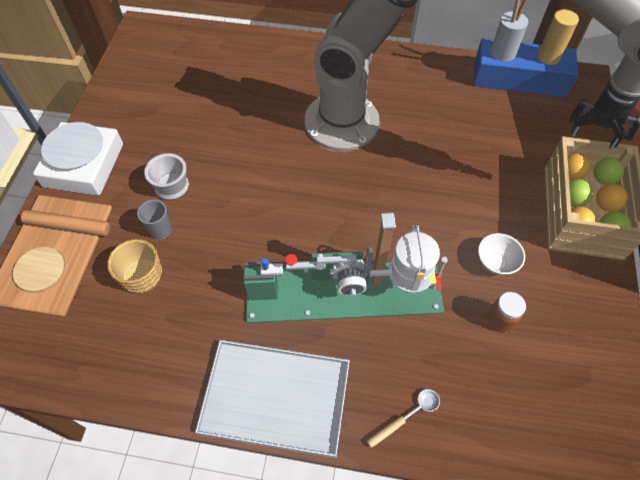

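View pics/top0.png

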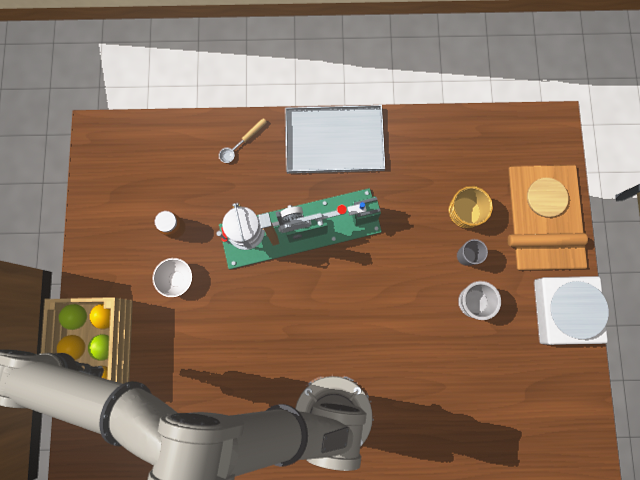

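View pics/wrist0.png

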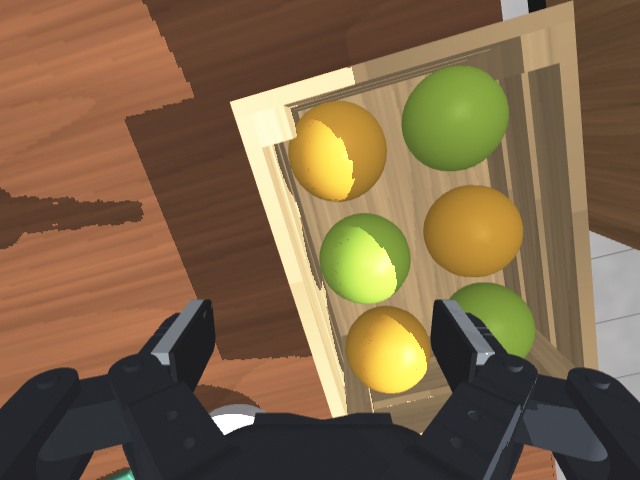

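The scene view shows the pad at (291,260), the knob at (265,265) and the flag/yellow edge near (437,282). In the top view the pad is at (342,210), the knob at (362,206) and the flag near (222,238). Next I triangulate these.

```bash
cat > h.py <<'E'
import numpy as np,cv2
def ld(n): return dict(np.load(n+".npz"))
def foc(c): return 240/np.tan(np.radians(float(c["fov_y"])/2))
def ray(c,u,v):
    f=foc(c); d=c["R"].T@np.array([(u-c["cx"])/f,(v-c["cy"])/f,1.]); return -c["R"].T@c["t"],d
def onz(c,u,v,z):
    o,d=ray(c,u,v); return o+d*(z-o[2])/d[2]
def tri(a,b):
    (o1,d1),(o2,d2)=a,b
    A=np.stack([d1,-d2],1); s=np.linalg.lstsq(A,o2-o1,rcond=None)[0]
    p=o1+d1*s[0];q=o2+d2*s[1]; return (p+q)/2,np.linalg.norm(p-q)
def proj(c,X):
    p=c["R"]@X+c["t"]; f=foc(c); return np.array([f*p[0]/p[2]+c["cx"],f*p[1]/p[2]+c["cy"]])
def back(c,u,v):
    z=c["z_map"][int(round(v)),int(round(u))]; o,d=ray(c,u,v); return o+d*z
def blobs(c,col,mn=3):
    h=cv2.cvtColor(c["frame"],cv2.COLOR_RGB2HSV); H,S,V=[h[...,i].astype(int) for i in range(3)]
    m={"red":((H<6)|(H>174))&(S>170)&(V>90),"blue":(H>108)&(H<125)&(S>150)&(V>60),"yellow":(H>22)&(H<34)&(S>170)&(V>120),
       "green":(H>65)&(H<90)&(S>100)&(V>40)}[col]
    n,l,s,ce=cv2.connectedComponentsWithStats(m.astype(np.uint8),connectivity=8)
    return [(ce[i].round(2).tolist(),s[i].tolist()) for i in range(1,n) if s[i,4]>=mn], l
E
python3 - <<'E'
from h import *
for n in ["scene0","top0"]:
    c=ld(n)
    for col in ["red","blue","yellow","green"]:
        b,_=blobs(c,col,3 if col!="green" else 300)
        for x in b:print(n,col,x)
    im=c["frame"][:,:,::-1]
    a=im[240:310,380:460] if n=="scene0" else im[205:265,205:285]
    cv2.imwrite(f"pics/crop_{n}.png",cv2.resize(a,None,fx=7,fy=7,interpolation=cv2.INTER_NEAREST))
E
```

```text
scene0 red ([290.69, 258.75], [286, 254, 11, 11, 93])
scene0 red ([438.4, 283.1], [437, 277, 4, 12, 30])
scene0 blue ([490.75, 40.25], [490, 40, 3, 2, 4])
scene0 blue ([532.64, 45.0], [526, 44, 13, 4, 22])
scene0 blue ([514.63, 63.53], [481, 55, 67, 17, 535])
scene0 blue ([573.5, 71.5], [572, 71, 4, 2, 4])
scene0 blue ([515.8, 72.4], [514, 72, 4, 2, 5])
scene0 blue ([516.67, 75.33], [516, 75, 2, 2, 3])
scene0 blue ([500.0, 76.0], [499, 76, 3, 1, 3])
scene0 blue ([517.0, 79.67], [516, 79, 3, 2, 3])
scene0 blue ([526.67, 79.0], [526, 78, 2, 3, 3])
scene0 blue ([264.86, 263.23], [262, 259, 6, 10, 44])
top0 red ([341.44, 208.95], [338, 205, 8, 9, 61])
top0 red ([223.75, 236.25], [221, 229, 6, 13, 24])
top0 blue ([360.33, 206.67], [360, 206, 2, 2, 3])
top0 yellow ([95.31, 315.0], [90, 306, 12, 19, 152])
top0 green ([334.03, 202.35], [299, 189, 73, 27, 725])
top0 green ([344.8, 224.01], [326, 211, 39, 25, 469])
top0 green ([243.4, 255.53], [223, 242, 49, 27, 651])
```

```bash
ls pics
```

```text
crop_scene0.png
crop_top0.png
scene0.png
top0.png
wrist0.png
```

View pics/crop_scene0.png

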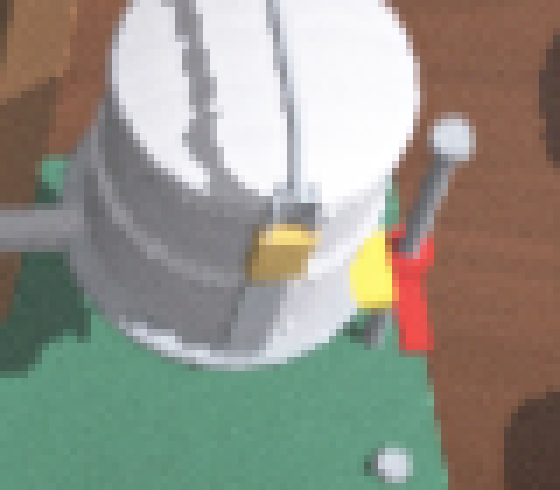

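View pics/crop_top0.png

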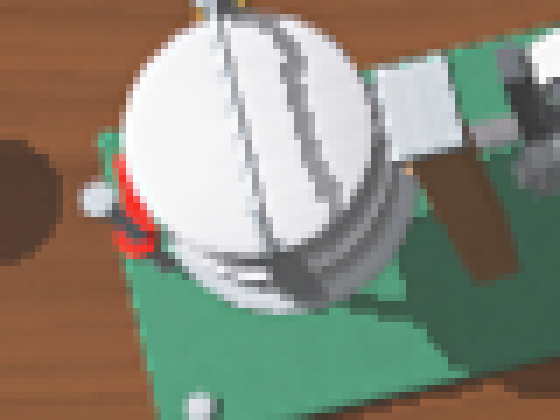

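```bash
python3 - <<'E'
from h import *
s=ld("scene0");t=ld("top0")
P=tri(ray(s,290.69,258.75),ray(t,341.44,208.95));print("pad",P)
print(onz(s,290.69,258.75,.165),onz(t,341.44,208.95,.165))
print("knob",tri(ray(s,264.86,262),ray(t,361.3,206.5)),onz(s,264.6,261,.172),onz(t,361.5,206.5,.172))
print("flag",onz(t,223.75,236.25,.07),onz(s,438.4,283.1,.07))
for n,c in (("s",s),("t",t)):
    b,l=blobs(c,"red")
    for x in b[-2:]:
        lab=l[int(round(x[0][1])),int(round(x[0][0]))]
        i=x
        vs,us=np.nonzero(l==lab) if lab else (np.array([]),)*2
        p=np.array([back(c,u,v) for u,v in zip(us,vs)])
        if len(p): print(n,x[0],np.median(p,0).round(4)); print(np.sort(p[:,2]).round(3)) if len(p)<40 else None
# base corners
for n,c in (("s",s),("t",t)):
    h=cv2.cvtColor(c["frame"],cv2.COLOR_RGB2HSV);H,S,V=[h[...,i].astype(int) for i in range(3)]
    m=((H>65)&(H<90)&(S>70)&(V>30)).astype(np.uint8)
    m=cv2.morphologyEx(m,cv2.MORPH_OPEN,np.ones((2,2)))
    vs,us=np.nonzero(m[180:330]);vs+=180
    p=np.array([back(c,u,v) for u,v in zip(us,vs)])
    k=(abs(p[:,2]-.012)<.006)
    r=cv2.minAreaRect(p[k,:2].astype(np.float32));print(n,k.sum(),r,cv2.boxPoints(r).tolist())
E
```

```text
pad (array([ 0.59814741, -0.03480249,  0.17208448]), np.float64(0.00203366918051935))
[ 0.59435723 -0.03484188  0.165     ] [ 0.60001324 -0.03614972  0.165     ]
knob (array([ 0.60838686, -0.09467085,  0.15565998]), np.float64(0.00022684212775082462)) [ 0.61417129 -0.09247092  0.172     ] [ 0.60437389 -0.09392084  0.172     ]
flag [0.54473599 0.32184171 0.07      ] [0.54974213 0.32522202 0.07      ]
s [290.69, 258.75] [ 0.5988 -0.0333  0.1731]
s [438.4, 283.1] [0.5582 0.3236 0.0814]
[0.075 0.075 0.078 0.078 0.078 0.079 0.079 0.08  0.08  0.08  0.08  0.081
 0.081 0.081 0.081 0.082 0.082 0.082 0.082 0.083 0.083 0.083 0.083 0.083
 0.084 0.085 0.085 0.085 0.087 1.314]
t [341.44, 208.95] [ 0.5982 -0.0347  0.1747]
t [223.75, 236.25] [0.5427 0.319  0.083 ]
[-0.001  0.077  0.078  0.078  0.08   0.08   0.08   0.081  0.082  0.082
  0.082  0.083  0.083  0.083  0.084  0.085  0.085  0.085  0.086  0.086
  0.086  0.087  0.089  0.091]
s 5254 ((0.5838428139686584, 0.09689445793628693), (0.14505240321159363, 0.49550706148147583), 13.043828964233398) [[0.45727086067199707, 0.32188647985458374], [0.5691050291061401, -0.1608353555202484], [0.7104147672653198, -0.1280975639820099], [0.5985805988311768, 0.35462427139282227]]
t 3037 ((0.5760296583175659, 0.08813317120075226), (0.14638452231884003, 0.4964291751384735), 12.692428588867188) [[0.45008888840675354, 0.31420066952705383], [0.5591630339622498, -0.17009754478931427], [0.7019704580307007, -0.13793432712554932], [0.5928962826728821, 0.34636390209198]]
```

```bash
cat > yf.py <<'E'
from h import *
def yf(s,box=(265,300,425,448)):
    h=cv2.cvtColor(s["frame"],cv2.COLOR_RGB2HSV)
    a,b,c0,d=box; out={}
    for name in("y","r"):
        H,S,V=[h[...,i].astype(int) for i in range(3)]
        m=((H>24)&(H<36)&(S>110)&(V>150)) if name=="y" else ((H<6)|(H>174))&(S>170)&(V>90)
        mm=np.zeros_like(m);mm[a:b,c0:d]=m[a:b,c0:d]
        vs,us=np.nonzero(mm)
        if len(us)==0: out[name]=None;continue
        p=np.array([back(s,u,v) for u,v in zip(us,vs)])
        out[name]=(len(us),us.mean().round(2),vs.mean().round(2),vs.min(),vs.max(),np.median(p,0).round(4))
    return out
E
python3 - <<'E'
from yf import *
s=ld("scene0");print(yf(s))
for v in range(270,292): print(v,[tuple(int(x) for x in s["frame"][v,u]) for u in range(429,442)][0:0], [round(float(back(s,u,v)[2]),3) for u in range(429,443)])
E
```

```text
{'y': (43, np.float64(432.79), np.float64(278.86), np.int64(274), np.int64(283), array([0.565 , 0.3047, 0.1159])), 'r': (31, np.float64(438.32), np.float64(282.9), np.int64(277), np.int64(288), array([0.5572, 0.3235, 0.0811]))}
270 [] [0.198, 0.196, 0.189, 0.177, 0.166, 0.164, 0.009, 0.01, 0.001, 0.003, 0.113, 0.122, 0.126, 0.001]
271 [] [0.192, 0.19, 0.182, 0.172, 0.168, 0.111, 0.01, 0.009, -0.002, 0.102, 0.113, 0.115, 0.117, -0.0]
272 [] [0.186, 0.184, 0.176, 0.164, 0.161, 0.115, 0.013, 0.01, -0.0, 0.105, 0.107, 0.106, 0.111, -0.002]
273 [] [0.179, 0.177, 0.164, 0.163, 0.118, 0.114, 0.007, 0.085, 0.08, 0.098, 0.106, 0.102, -0.001, -0.003]
274 [] [0.171, 0.16, 0.164, 0.116, 0.118, 0.113, 0.082, 0.08, 0.093, 0.097, 0.102, 0.095, 0.079, -0.0]
275 [] [0.164, 0.163, 0.138, 0.116, 0.119, 0.119, 0.084, 0.088, 0.088, 0.091, 0.096, 0.084, 0.083, -0.003]
276 [] [0.166, 0.145, 0.115, 0.117, 0.116, 0.113, 0.083, 0.084, 0.086, 0.08, 0.087, 0.079, 0.085, 0.001]
277 [] [0.152, 0.14, 0.117, 0.116, 0.113, 0.114, 0.115, 0.081, 0.087, 0.089, 0.088, 0.083, 0.082, -0.002]
278 [] [0.139, 0.113, 0.119, 0
[... 743 characters left out ...]
 0.014, 0.036, 0.035, 0.04, 0.008, 0.08, 0.084, 0.083, 0.085, -0.001, -0.001]
286 [] [0.111, 0.007, 0.013, 0.024, 0.029, 0.036, 0.032, 0.009, 0.081, 0.081, 0.082, 0.08, 0.003, 0.0]
287 [] [0.011, 0.012, 0.009, 0.021, 0.026, 0.029, 0.013, 0.012, 0.081, 0.079, 0.08, 0.081, 0.0, 0.002]
288 [] [0.008, 0.013, 0.012, 0.015, 0.02, 0.021, 0.012, 0.011, 0.08, 0.081, 0.08, 0.082, 0.08, 0.004]
289 [] [0.009, 0.008, 0.012, 0.013, 0.014, 0.007, 0.011, 0.01, 0.074, 0.078, 0.08, 0.078, 0.082, 0.001]
290 [] [0.012, 0.007, 0.01, 0.012, 0.013, 0.012, 0.014, 0.008, 0.077, 0.08, 0.08, 0.077, 0.079, -0.001]
291 [] [0.011, 0.011, 0.016, 0.011, 0.011, 0.012, 0.007, 0.011, 0.01, 0.015, 0.011, 0.008, -0.004, -0.007]
```

```bash
cat >> h.py <<'E'
from scipy.spatial.transform import Rotation as Ro
def Rt(o):
    w,x,y,z=o["tool_rot"]; return Ro.from_quat([x,y,z,w]).as_matrix()
yaw=np.radians(12.9); hx=np.array([np.cos(yaw),np.sin(yaw),0]); hy=np.array([-np.sin(yaw),np.cos(yaw),0])
E
python3 - <<'E'
from h import *
from station import bot
o=bot.get_obs();R=Rt(o)
print(R.round(3),(R.T@(np.array([.599,-.0348,.40])-o["eef_pos"])*1000).round(1))
print("spin",np.degrees(np.arctan2(np.dot(np.cross(R[:,0],hy),R[:,2]),R[:,0]@hy)))
E
```

```text
[[ 0.264  0.965 -0.   ]
 [ 0.965 -0.264 -0.001]
 [-0.001  0.    -1.   ]] [-550.4  587.  -146.6]
spin -28.185110113802985
```

step_arm(
  targets=[
    [0,0,-40,0,1],
    [0,0,-80,0,1],
    [0,0,-120,0,1],
    [0,0,-150,0,1],
    [0,0,-150,0,1],
  ],
  newtons=30,
)

```text
t: 0.57
eef_pos: [0.1786, 0.6533, 0.4114]
tool_rot: [-0.004, 0.795, 0.607, 0.004]
contact_force: [-0.1, 0.0, 0.7]
gripper_width: 0.298
```

step_arm(
  targets=[
    [-27,29,0,-2,1],
    [-55,58,0,-4,1],
    [-82,88,0,-6,1],
    [-110,117,0,-8,1],
    [-137,147,0,-10,1],
    [-165,176,0,-12,1],
    [-192,205,0,-14,1],
    [-220,235,0,-16,1],
    [-247,264,0,-18,1],
    [-275,293,0,-20,1],
    [-302,323,0,-22,1],
    [-330,352,0,-24,1],
    [-357,381,0,-26,1],
    [-385,411,0,-28,1],
    [-412,440,0,-28,1],
    [-440,470,0,-28,1],
    [-467,499,0,-28,1],
    [-495,528,0,-28,1],
    [-522,557,0,-28,1],
    [-550,587,0,-28,1],
  ],
)

```text
t: 2.23
eef_pos: [0.5996, -0.0356, 0.4029]
tool_rot: [-0.0, 0.624, 0.781, 0.0]
contact_force: [0.7, -0.1, 1.2]
gripper_width: 0.001
```

step_arm(
  targets=[
    [0,0,0,0,1],
    [0,0,0,0,1],
    [0,0,0,0,1],
    [0,0,0,0,1],
  ],
)

```text
t: 2.57
eef_pos: [0.5988, -0.0326, 0.4029]
tool_rot: [-0.001, 0.624, 0.782, 0.0]
contact_force: [0.5, 1.0, -0.2]
gripper_width: 0.0
```

```bash
python3 - <<'E'
from h import *
from station import bot
o=bot.get_obs();R=Rt(o);print(o["t"],o["eef_pos"],o["q"].round(2),R.round(3),o["contact_force"],o["gripper_width"])
for n in ["wrist","scene"]:
    c=bot.read_camera(n); cv2.imwrite(f"pics/{n}1.png",c["frame"][:,:,::-1]); np.savez(f"{n}1.npz",**c)
E
```

```text
2.5667 [ 0.59880762 -0.03260791  0.40290628] [-0.47  0.27  0.53  1.57 -0.14  1.35  1.88] [[-0.222  0.975 -0.001]
 [ 0.975  0.222  0.001]
 [ 0.001 -0.001 -1.   ]] [ 0.52447265  1.04258574 -0.21993181] 1.6580669981149583e-05
```

View pics/wrist1.png

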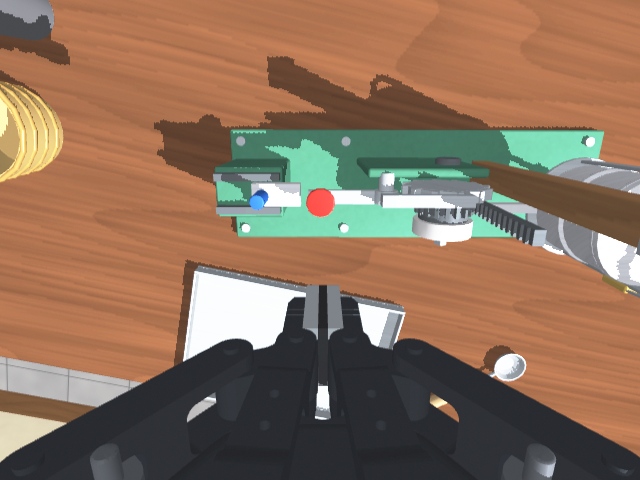

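View pics/scene1.png

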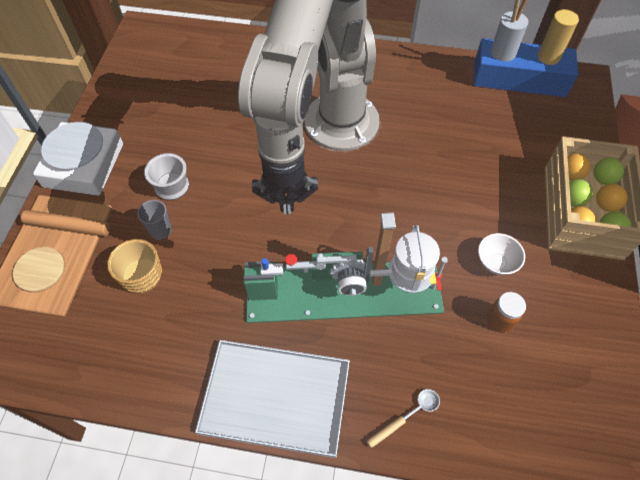

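The wrist view is aligned with the lift: pad at (320,203), knob at (258,200). I'll locate both from it.

```bash
python3 - <<'E'
from h import *
w=ld("wrist1");s=ld("scene0");t=ld("top0")
for col in["red","blue"]:
    b,l=blobs(w,col,40)
    for x in b:
        u,v=x[0];print(col,x,back(w,u,v).round(4),onz(w,u,v,.172).round(4))
b,_=blobs(w,"red",40);u,v=b[0][0]
print(tri(ray(w,u,v),ray(t,341.44,208.95)),tri(ray(w,u,v),ray(s,290.69,258.75)))
b,l=blobs(w,"blue",40);u,v=b[0][0]
la=l[int(v),int(u)];vs,us=np.nonzero(l==la);p=np.array([back(w,a,c) for a,c in zip(us,vs)])
k=p[:,2]>np.percentile(p[:,2],60);print(np.percentile(p[:,2],[5,50,95]),"knobtop",p[abs(p[:,2]-.172)<.004].mean(0))
P=np.array([.5988,-.034,0]);K=p[abs(p[:,2]-.172)<.004].mean(0);print("along hy",(K-P)@hy,"hx",(K-P)@hx)
E
```

```text
red ([318.36, 202.19], [307, 189, 24, 27, 504]) [ 0.5977 -0.0365  0.1746] [ 0.5982 -0.0364  0.172 ]
blue ([262.2, 194.85], [254, 190, 14, 13, 82]) [ 0.6048 -0.0914  0.1649] [ 0.6032 -0.0906  0.172 ]
(array([ 0.59942019, -0.03612771,  0.16683326]), np.float64(0.000320559938758715)) (array([ 0.59802131, -0.03512417,  0.17143115]), np.float64(0.002556347242807738))
[0.14730048 0.15990005 0.17120705] knobtop [ 0.60524674 -0.09306937  0.17027191]
along hy -0.0590177675885465 hx -0.006903210638238338
```

step_arm(
  targets=[
    [-3,0,35,0,1],
    [-3,0,75,0,1],
    [-3,0,115,0,1],
    [-3,0,150,0,1],
    [-3,0,175,0,1],
    [-3,0,190,0,1],
    [-3,0,194,0,1],
    [-3,0,194,0,1],
    [-3,0,194,0,1],
    [-3,0,194,0,1],
  ],
)

```text
t: 3.5
eef_pos: [0.6008, -0.0369, 0.211]
tool_rot: [0.001, 0.624, 0.781, 0.001]
contact_force: [0.3, -0.0, 0.1]
gripper_width: 0.004
```

```bash
python3 - <<'E'
from h import *
from station import bot
o=bot.get_obs();R=Rt(o);print(o["t"],o["eef_pos"],R.round(3),o["contact_force"])
c=bot.read_camera("wrist"); cv2.imwrite("pics/wrist2.png",c["frame"][:,:,::-1]); np.savez("wrist2.npz",**c)
print(bot.get_obs()["contact_force"])
for col in["red","blue"]:
    b,l=blobs(c,col,40)
    for x in b:
        u,v=x[0];print(col,x,back(c,u,v).round(4),onz(c,u,v,.172).round(4))
        la=l[int(round(v)),int(round(u))]
        if la:
            vs,us=np.nonzero(l==la);p=np.array([back(c,a,d) for a,d in zip(us,vs)])
            print(np.percentile(p[:,2],[5,50,95]).round(4), [ (p[abs(p[:,2]-z)<.003].mean(0).round(4).tolist(),(abs(p[:,2]-z)<.003).sum()) for z in(.172,)])
E
```

```text
3.5 [ 0.60082417 -0.03688174  0.2109887 ] [[-0.22   0.975  0.003]
 [ 0.975  0.22   0.   ]
 [-0.     0.003 -1.   ]] [ 0.30332722 -0.00187645  0.09125678]
[-0.42761304  0.14350936  0.6666831 ]
red ([319.14, 271.71], [299, 255, 57, 42, 973]) [ 0.5926 -0.0402  0.1744] [ 0.5936 -0.04    0.172 ]
[0.1733 0.1752 0.1763] [([0.5912, -0.0399, 0.1743], np.int64(402))]
blue ([210.35, 260.82], [183, 247, 45, 31, 652]) [ 0.6039 -0.0924  0.162 ] [ 0.5994 -0.0901  0.172 ]
[0.1435 0.1586 0.1715] [([0.6052, -0.0944, 0.1709], np.int64(99))]
```

View pics/wrist2.png

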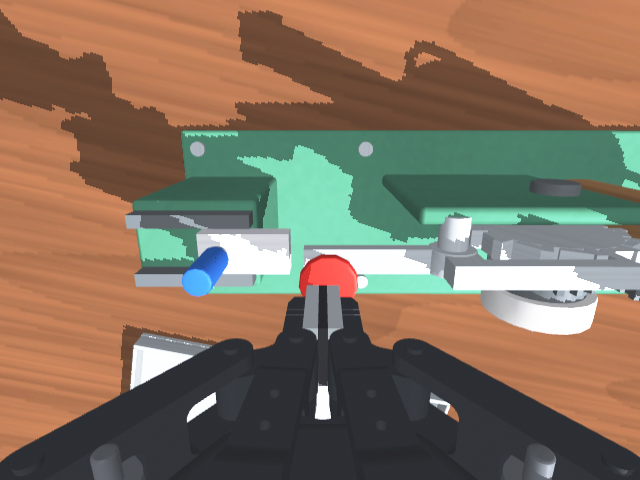

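The wrist view shows the pad disc centred at about (328,282), partly behind the fingers, with its depth at z≈0.175. The knob's top is at about (198,282).

```bash
python3 - <<'E'
from h import *
c=ld("wrist2")
P=onz(c,328.5,282,.175);K=onz(c,197.5,281,.172);K2=onz(c,197.5,281,.168)
print(P,K,"d hy",(K-P)@hy,"d hx",(K-P)@hx)
T=np.array([.6008,-.0369,0]);print("pad-tcp hy,hx",(P-T)@hy,(P-T)@hx)
tip=proj(c,np.array([.6008,-.0369,.189]));print("tip proj",tip)
E
```

```text
[ 0.59641073 -0.03489977  0.175     ] [ 0.61080837 -0.09463832  0.172     ] d hy -0.06144510280810164 d hx 0.0006976289649383478
pad-tcp hy,hx 0.0029296541903681074 -0.003831942101374303
tip proj [322.14378274 303.70623302]
```

step_arm(
  targets=[
    [3,-3,3,0,1],
    [3,-3,7,0,1],
    [3,-3,9,0,1],
    [3,-3,9,0,1],
    [3,-3,9,0,1],
  ],
)

```text
t: 3.97
eef_pos: [0.5961, -0.0349, 0.2001]
tool_rot: [-0.0, 0.624, 0.781, -0.0]
contact_force: [-0.1, -0.3, 0.8]
gripper_width: -0.004
```

step_arm(
  targets=[
    [0,0,1,0,1],
    [0,0,2,0,1],
    [0,0,2,0,1],
  ],
)

```text
t: 4.22
eef_pos: [0.5962, -0.0349, 0.1981]
tool_rot: [-0.0, 0.625, 0.781, -0.0]
contact_force: [1.1, -1.0, 0.1]
gripper_width: -0.002
```

step_arm(
  targets=[
    [0,0,1,0,1],
    [0,0,2,0,1],
    [0,0,2,0,1],
  ],
)

```text
t: 4.47
eef_pos: [0.5964, -0.035, 0.1965]
tool_rot: [0.0, 0.625, 0.781, 0.0]
contact_force: [-0.5, 0.3, 2.0]
gripper_width: -0.0
```

step_arm(
  targets=[
    [0,0,1,0,1],
    [0,0,2,0,1],
    [0,0,2,0,1],
  ],
)

```text
t: 4.72
eef_pos: [0.5966, -0.0358, 0.1948]
tool_rot: [0.001, 0.625, 0.781, 0.0]
contact_force: [-0.6, -2.7, 4.6]
gripper_width: -0.003
```

step_arm(
  targets=[
    [0,0,2,0,1],
    [0,0,3,0,1],
    [0,0,3,0,1],
  ],
)

```text
t: 4.97
eef_pos: [0.5969, -0.0368, 0.1921]
tool_rot: [0.001, 0.625, 0.781, -0.0]
contact_force: [-0.2, -3.7, 4.8]
gripper_width: 0.0
```

step_arm(
  targets=[
    [0,0,1,0,1],
    [0,0,2,0,1],
  ],
)

```text
t: 5.13
eef_pos: [0.597, -0.0374, 0.1904]
tool_rot: [0.002, 0.625, 0.78, -0.0]
contact_force: [-0.3, -5.4, 6.7]
gripper_width: 0.001
```

```bash
cat > look.py <<'E'
from yf import *
from station import bot
import sys
s=bot.read_camera("scene");np.savez(sys.argv[1]+".npz",**s)
a=s["frame"][200:330,220:460,::-1];cv2.imwrite(f"pics/{sys.argv[1]}.png",cv2.resize(a,None,fx=3.3,fy=3.3,interpolation=cv2.INTER_NEAREST))
o=bot.get_obs();print(o["t"],o["eef_pos"].round(4),o["contact_force"].round(1),yf(s))
E
python3 look.py s2
```

```text
5.1833 [ 0.597  -0.0374  0.1901] [ 0.2 -4.6  4.3] {'y': (43, np.float64(432.79), np.float64(278.86), np.int64(274), np.int64(283), array([0.5655, 0.3042, 0.1167])), 'r': (36, np.float64(438.36), np.float64(283.03), np.int64(275), np.int64(289), array([0.5565, 0.323 , 0.0814]))}
```

View pics/s2.png

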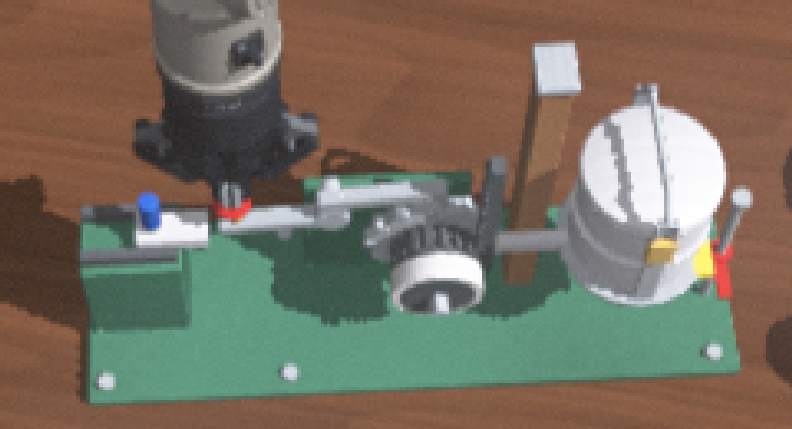

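The finger sits on the pad, which is about 7 mm down, and the tray has not moved yet. Pressing a little more.

step_arm(
  targets=[
    [0,0,1,0,1],
    [0,0,2,0,1],
    [0,0,2,0,1],
  ],
)

```text
t: 5.43
eef_pos: [0.5968, -0.0357, 0.1875]
tool_rot: [0.001, 0.625, 0.781, 0.0]
contact_force: [1.2, -4.8, 5.3]
gripper_width: -0.001
```

```bash
python3 look.py s3
```

```text
5.4833 [ 0.5968 -0.0356  0.1876] [ 0.4 -6.3  5. ] {'y': (44, np.float64(432.7), np.float64(279.14), np.int64(274), np.int64(284), array([0.5648, 0.3047, 0.1145])), 'r': (36, np.float64(438.39), np.float64(282.86), np.int64(276), np.int64(289), array([0.5558, 0.3237, 0.0821]))}
```

step_arm(
  targets=[
    [0,0,0,0,1],
    [0,0,0,0,1],
    [0,0,0,0,1],
    [0,0,0,0,1],
  ],
)

```text
t: 5.82
eef_pos: [0.5968, -0.0357, 0.1877]
tool_rot: [0.001, 0.625, 0.781, 0.0]
contact_force: [1.0, -5.1, 5.3]
gripper_width: 0.001
```

```bash
python3 look.py s4
```

```text
5.8667 [ 0.5968 -0.0356  0.1877] [ 0.8 -4.5  4.6] {'y': (43, np.float64(432.47), np.float64(279.95), np.int64(275), np.int64(284), array([0.5658, 0.3042, 0.1105])), 'r': (32, np.float64(438.22), np.float64(282.41), np.int64(276), np.int64(288), array([0.5541, 0.323 , 0.081 ]))}
```

step_arm(
  targets=[
    [0,0,0,0,1],
    [0,0,0,0,1],
    [0,0,0,0,1],
    [0,0,0,0,1],
    [0,0,0,0,1],
    [0,0,0,0,1],
    [0,0,0,0,1],
    [0,0,0,0,1],
    [0,0,0,0,1],
    [0,0,0,0,1],
  ],
)

```text
t: 6.7
eef_pos: [0.5968, -0.0357, 0.1877]
tool_rot: [0.001, 0.625, 0.781, 0.0]
contact_force: [0.9, -5.0, 4.7]
gripper_width: -0.002
```

```bash
python3 look.py s5
```

```text
6.75 [ 0.5968 -0.0356  0.1877] [ 0.9 -4.8  3.9] {'y': (43, np.float64(432.02), np.float64(281.3), np.int64(276), np.int64(286), array([0.5644, 0.3045, 0.1024])), 'r': (40, np.float64(438.3), np.float64(282.02), np.int64(275), np.int64(288), array([0.5526, 0.3234, 0.082 ]))}
```

step_arm(
  targets=[
    [0,0,0,0,1],
    [0,0,0,0,1],
    [0,0,0,0,1],
    [0,0,0,0,1],
    [0,0,0,0,1],
    [0,0,0,0,1],
    [0,0,0,0,1],
    [0,0,0,0,1],
  ],
)

```text
t: 7.42
eef_pos: [0.5968, -0.0357, 0.1876]
tool_rot: [0.001, 0.625, 0.781, 0.0]
contact_force: [0.1, -4.4, 4.8]
gripper_width: 0.002
```

```bash
python3 look.py s6
```

```text
7.4667 [ 0.5968 -0.0356  0.1876] [ 1.4 -5.4  4.6] {'y': (46, np.float64(431.61), np.float64(282.26), np.int64(277), np.int64(286), array([0.5652, 0.3048, 0.0962])), 'r': (40, np.float64(438.32), np.float64(282.58), np.int64(276), np.int64(289), array([0.5543, 0.3235, 0.0823]))}
```

step_arm(
  targets=[
    [0,0,-20,0,1],
    [0,0,-45,0,1],
    [0,0,-60,0,1],
    [0,0,-60,0,1],
    [0,0,-60,0,1],
    [0,0,-60,0,1],
    [0,0,-60,0,1],
    [0,0,-60,0,1],
    [0,0,-60,0,1],
    [0,0,-60,0,1],
    [0,0,-60,0,1],
    [0,0,-60,0,1],
    [0,0,-60,0,1],
    [0,0,-60,0,1],
    [0,0,-60,0,1],
    [0,0,-60,0,1],
    [0,0,-60,0,1],
    [0,0,-60,0,1],
  ],
)

```text
t: 8.97
eef_pos: [0.5962, -0.0348, 0.2473]
tool_rot: [-0.0, 0.624, 0.781, 0.0]
contact_force: [-0.2, -0.7, -0.0]
gripper_width: 0.002
```

```bash
python3 look.py s7; python3 look.py s8
```

```text
9.0167 [ 0.5963 -0.0348  0.2473] [ 0.2 -1.1 -0.6] {'y': (47, np.float64(430.74), np.float64(284.51), np.int64(279), np.int64(289), array([0.5651, 0.3047, 0.0846])), 'r': (37, np.float64(438.11), np.float64(282.7), np.int64(276), np.int64(288), array([0.5561, 0.3229, 0.0817]))}
9.0667 [ 0.5962 -0.0348  0.2473] [-0.4 -0.3  0.7] {'y': (46, np.float64(430.74), np.float64(284.61), np.int64(279), np.int64(289), array([0.5644, 0.3051, 0.0848])), 'r': (35, np.float64(438.11), np.float64(282.29), np.int64(275), np.int64(289), array([0.552 , 0.3223, 0.0822]))}
```

View pics/s8.png

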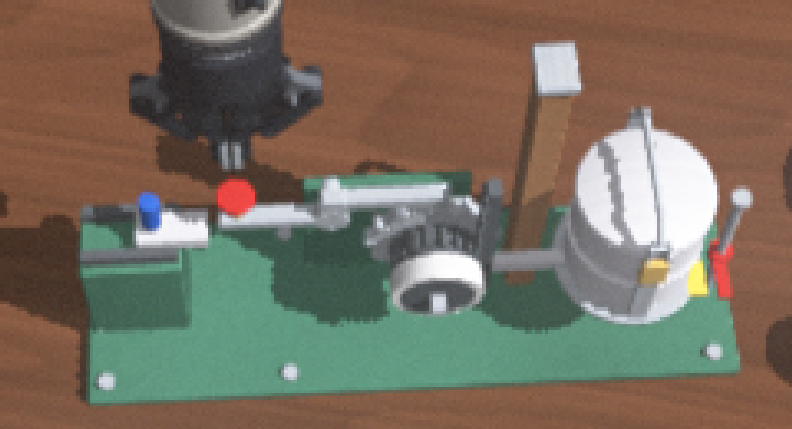

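The drum stopped with the yellow edge's top at 0.0847 m, against the flag's at 0.082 m. The pad has sprung back and the pawl is down. Next I go behind the knob.

step_arm(
  targets=[
    [-25,0,0,0,1],
    [-55,0,0,0,1],
    [-85,0,0,0,1],
    [-100,0,0,0,1],
    [-103,0,0,0,1],
    [-103,0,20,0,1],
    [-103,0,45,0,1],
    [-103,0,65,0,1],
    [-103,0,75,0,1],
    [-103,0,75,0,1],
    [-103,0,75,0,1],
    [-103,0,75,0,1],
  ],
)

```text
t: 10.07
eef_pos: [0.6198, -0.1352, 0.1736]
tool_rot: [0.001, 0.624, 0.781, 0.001]
contact_force: [0.4, 0.4, 0.6]
gripper_width: -0.001
```

```bash
python3 look.py s9; python3 - <<'E'
from h import *
from station import bot
c=bot.read_camera("wrist"); cv2.imwrite("pics/wrist3.png",c["frame"][:,:,::-1]); np.savez("wrist3.npz",**c)
E
```

```text
10.1167 [ 0.6199 -0.1354  0.1738] [ 0.6  1.1 -0.5] {'y': (45, np.float64(430.71), np.float64(284.4), np.int64(279), np.int64(289), array([0.5652, 0.3051, 0.0835])), 'r': (35, np.float64(438.2), np.float64(282.51), np.int64(277), np.int64(288), array([0.5544, 0.3233, 0.0814]))}
```

View pics/wrist3.png

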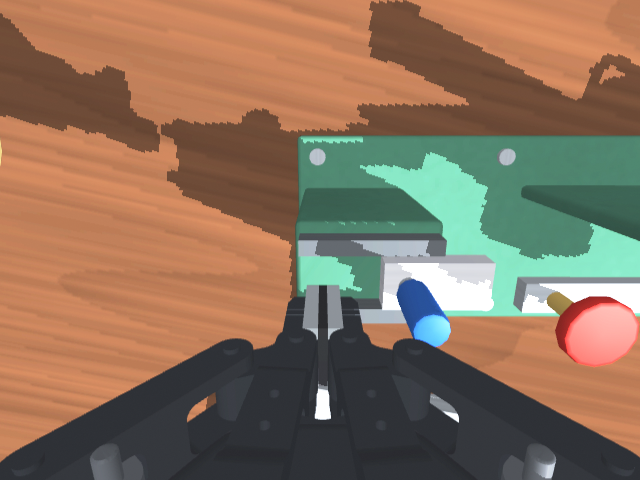

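View pics/s9.png

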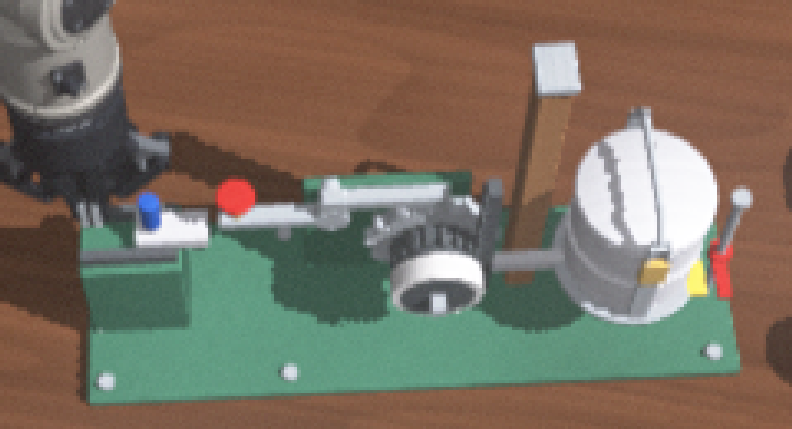

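The fingertips are just behind the knob. The knob's top is at (431,329).

```bash
python3 - <<'E'
from h import *
c=ld("wrist3");K=onz(c,431,329,.172);T=np.array([.6199,-.1354,0])
print(K,(K-T)@hy,(K-T)@hx)
E
```

```text
[ 0.61086698 -0.09547243  0.172     ] 0.04093646852389686 0.00010879699670298297
```

step_arm(
  targets=[
    [4,0,0,0,1],
    [8,0,0,0,1],
    [12,0,0,0,1],
    [15,0,0,0,1],
    [18,0,0,0,1],
    [20,0,0,0,1],
    [22,0,0,0,1],
    [24,0,0,0,1],
  ],
)

```text
t: 10.83
eef_pos: [0.6138, -0.1126, 0.1724]
tool_rot: [0.001, 0.625, 0.781, -0.0]
contact_force: [1.6, -3.3, -0.8]
gripper_width: -0.0
```

step_arm(
  targets=[
    [2,0,0,0,1],
    [4,0,0,0,1],
    [6,0,0,0,1],
    [8,0,0,0,1],
    [8,0,0,0,1],
  ],
)

```text
t: 11.25
eef_pos: [0.6119, -0.1036, 0.1724]
tool_rot: [-0.0, 0.624, 0.781, 0.0]
contact_force: [1.0, -2.3, 0.5]
gripper_width: 0.002
```

```bash
python3 look.py s10; python3 - <<'E'
from h import *
from station import bot
c=bot.read_camera("wrist"); cv2.imwrite("pics/wrist4.png",c["frame"][:,:,::-1]); np.savez("wrist4.npz",**c)
E
```

```text
11.3 [ 0.6118 -0.1036  0.1723] [ 1.5 -0.9  1.1] {'y': (45, np.float64(430.69), np.float64(284.62), np.int64(279), np.int64(289), array([0.5657, 0.3046, 0.0853])), 'r': (34, np.float64(438.35), np.float64(282.71), np.int64(275), np.int64(289), array([0.5566, 0.3235, 0.0833]))}
```

View pics/wrist4.png

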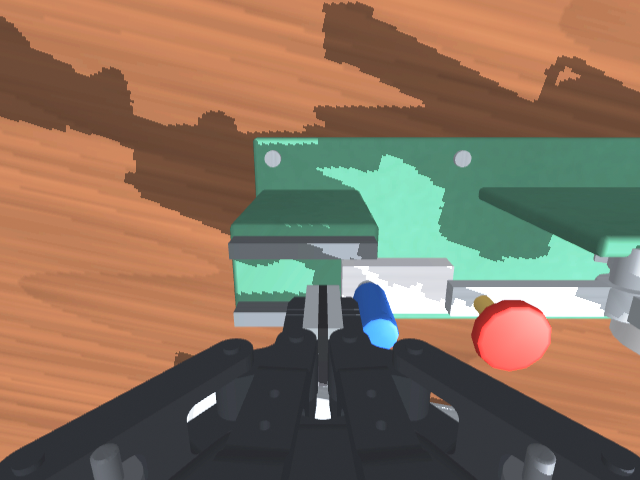

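The finger is in contact with the knob (top at (384,335)) and pushing it toward the pad.

```bash
python3 - <<'E'
from h import *
c=ld("wrist4");K=onz(c,384,335,.172);T=np.array([.6118,-.1036,0]);K0=np.array([.6109,-.0955,.172])
print(K,(K-T)@hy,(K-T)@hx,"moved",(K-K0)@hy)
E
```

```text
[ 0.60835947 -0.08074169  0.172     ] 0.023049488810505347 0.0017494230826823939 moved 0.014952998033146595
```

step_arm(
  targets=[
    [2,0,0,0,1],
    [4,0,0,0,1],
    [6,0,0,0,1],
    [8,0,0,0,1],
    [9,0,0,0,1],
    [9,0,0,0,1],
  ],
)

```text
t: 11.85
eef_pos: [0.6098, -0.0948, 0.1723]
tool_rot: [-0.0, 0.624, 0.781, 0.0]
contact_force: [1.5, -1.1, 1.8]
gripper_width: -0.002
```

step_arm(
  targets=[
    [1,0,0,0,1],
    [2,0,0,0,1],
    [2,0,0,0,1],
  ],
)

```text
t: 12.1
eef_pos: [0.6095, -0.0932, 0.1723]
tool_rot: [-0.0, 0.624, 0.781, 0.0]
contact_force: [1.1, -2.1, 1.0]
gripper_width: 0.0
```

step_arm(
  targets=[
    [1,0,0,0,1],
    [2,0,0,0,1],
    [2,0,0,0,1],
  ],
)

```text
t: 12.35
eef_pos: [0.609, -0.0912, 0.1723]
tool_rot: [-0.0, 0.624, 0.781, 0.0]
contact_force: [1.4, -1.5, 1.1]
gripper_width: 0.003
```

step_arm(
  targets=[
    [0.5,0,0,0,1],
    [1,0,0,0,1],
    [1,0,0,0,1],
  ],
)

```text
t: 12.6
eef_pos: [0.6088, -0.0903, 0.1723]
tool_rot: [-0.0, 0.624, 0.781, 0.0]
contact_force: [1.2, -3.0, 1.4]
gripper_width: 0.004
```

step_arm(
  targets=[
    [0.5,0,0,0,1],
    [1,0,0,0,1],
    [1,0,0,0,1],
  ],
)

```text
t: 12.85
eef_pos: [0.6087, -0.0898, 0.1724]
tool_rot: [0.0, 0.625, 0.781, -0.0]
contact_force: [1.8, -3.6, 1.2]
gripper_width: 0.0
```

step_arm(
  targets=[
    [0.5,0,0,0,1],
    [1,0,0,0,1],
    [1,0,0,0,1],
  ],
)

```text
t: 13.1
eef_pos: [0.6085, -0.0896, 0.1724]
tool_rot: [0.001, 0.625, 0.781, -0.0]
contact_force: [2.6, -5.6, 1.1]
gripper_width: -0.0
```

step_arm(
  targets=[
    [0.5,0,0,0,1],
    [1,0,0,0,1],
    [1,0,0,0,1],
  ],
)

```text
t: 13.35
eef_pos: [0.6085, -0.0894, 0.1725]
tool_rot: [0.001, 0.625, 0.781, -0.0]
contact_force: [3.6, -6.8, -1.5]
gripper_width: -0.001
```

step_arm(
  targets=[
    [0.5,0,0,0,1],
    [1,0,0,0,1],
    [1,0,0,0,1],
  ],
)

```text
t: 13.6
eef_pos: [0.6085, -0.0892, 0.1726]
tool_rot: [0.002, 0.625, 0.78, -0.001]
contact_force: [3.3, -8.9, -0.8]
gripper_width: 0.001
```

```bash
python3 - <<'E'
from h import *
from station import bot
c=bot.read_camera("wrist"); cv2.imwrite("pics/wrist5.png",c["frame"][:,:,::-1]); np.savez("wrist5.npz",**c); print(bot.get_obs()["contact_force"])
E
```

```text
[ 4.30769781 -9.27099595 -1.52982429]
```

View pics/wrist5.png

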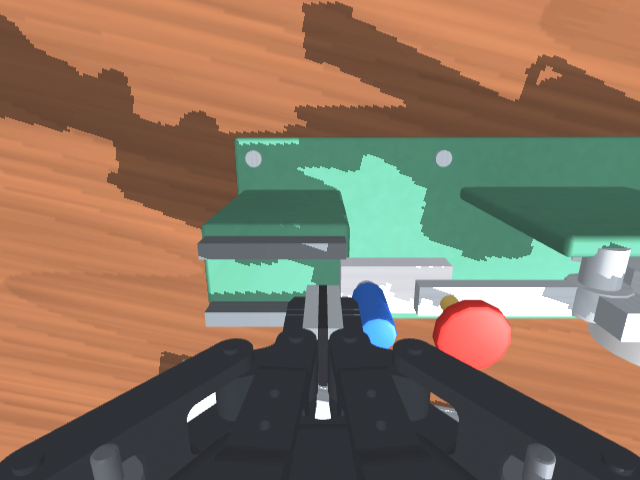

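The knob is at (382,335), the bar tip lies under the pawl's tail at about (435,300), and the push force rises with no more travel, so the bolt is at its stop. I'll back off.

step_arm(
  targets=[
    [-4,0,0,0,1],
    [-10,0,0,0,1],
    [-20,0,0,0,1],
    [-30,0,0,0,1],
    [-40,0,-10,0,1],
    [-45,0,-40,0,1],
    [-50,0,-80,0,1],
    [-50,0,-110,0,1],
    [-50,0,-130,0,1],
    [-50,0,-130,0,1],
    [-50,0,-130,0,1],
    [-50,0,-130,0,1],
    [-50,0,-130,0,1],
    [-50,0,-130,0,1],
  ],
)

```text
t: 14.82
eef_pos: [0.6183, -0.1352, 0.3009]
tool_rot: [-0.001, 0.624, 0.781, -0.001]
contact_force: [-0.5, -0.5, 0.1]
gripper_width: 0.001
```

```bash
python3 look.py s11; python3 - <<'E'
from h import *
from station import bot
c=bot.read_camera("wrist"); cv2.imwrite("pics/wrist6.png",c["frame"][:,:,::-1]); np.savez("wrist6.npz",**c); print(bot.get_obs()["contact_force"])
for col in["red","blue"]:
  for f in ("scene0","s11"):
    print(f,blobs(ld(f),col,25)[0][-3:])
E
```

```text
14.8667 [ 0.6184 -0.1352  0.3011] [-0.6  0.8 -1. ] {'y': (47, np.float64(430.74), np.float64(284.49), np.int64(279), np.int64(289), array([0.5663, 0.3051, 0.0851])), 'r': (40, np.float64(438.38), np.float64(282.52), np.int64(275), np.int64(289), array([0.5542, 0.3231, 0.0825]))}
[-0.32774513  0.6731665   0.53099255]
scene0 [([290.69, 258.75], [286, 254, 11, 11, 93]), ([438.4, 283.1], [437, 277, 4, 12, 30])]
s11 [([290.64, 258.68], [285, 254, 12, 11, 95]), ([438.38, 282.52], [436, 275, 6, 15, 40])]
scene0 [([514.63, 63.53], [481, 55, 67, 17, 535]), ([264.86, 263.23], [262, 259, 6, 10, 44])]
s11 [([533.04, 45.08], [526, 44, 13, 4, 26]), ([514.27, 63.34], [481, 55, 65, 17, 519]), ([276.44, 262.38], [274, 258, 6, 10, 45])]
```

View pics/wrist6.png

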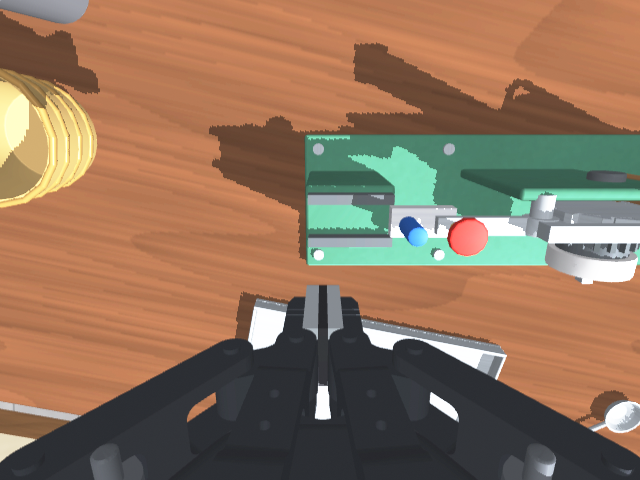

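View pics/s11.png

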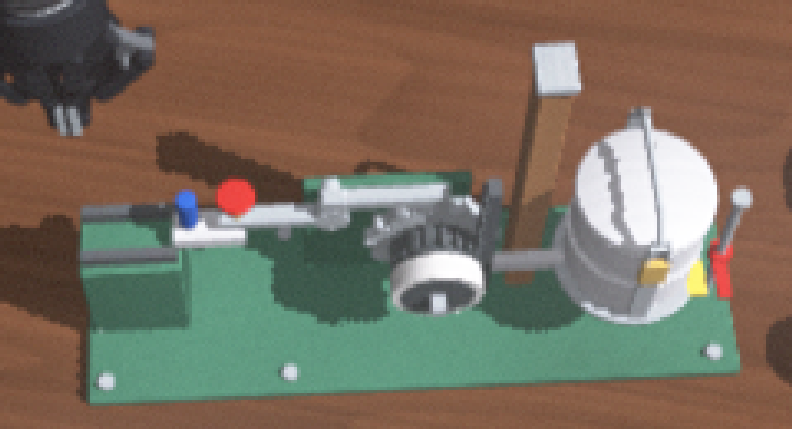

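```bash
python3 - <<'E'
from h import *
s=ld("scene0");a=onz(s,264.86,263.23,.155);b=onz(s,276.44,262.38,.155);print((b-a)@hy,(b-a)@hx)
w=ld("wrist6");K=onz(w,418,237,.172);P=onz(w,468,237,.175);print(K,P,(K-P)@hy, (K-np.array([.6109,-.0955,.172]))@hy)
E
```

```text
0.02728317567758469 -0.0007874224443982748
[ 0.60586303 -0.06852156  0.172     ] [ 0.59745226 -0.03543212  0.175     ] -0.034132008108703586 0.0274220369740762
```

The camera estimates of bolt travel are 27–29 mm against a 27 mm threshold. I'll push again, a bit more firmly but below 20 N, to be sure it is at the stop.

step_arm(
  targets=[
    [10,0,30,0,1],
    [10,0,65,0,1],
    [10,0,100,0,1],
    [10,0,125,0,1],
    [10,0,130,0,1],
    [18,0,130,0,1],
    [26,0,130,0,1],
    [34,0,130,0,1],
    [40,0,130,0,1],
    [43,0,130,0,1],
    [45,0,130,0,1],
    [45,0,130,0,1],
  ],
)

```text
t: 15.92
eef_pos: [0.6093, -0.0907, 0.173]
tool_rot: [0.0, 0.624, 0.781, 0.0]
contact_force: [0.2, 0.1, -0.7]
gripper_width: 0.001
```

step_arm(
  targets=[
    [1,0,0,0,1],
    [2,0,0,0,1],
    [3,0,0,0,1],
    [4,0,0,0,1],
    [4,0,0,0,1],
  ],
)

```text
t: 16.33
eef_pos: [0.6085, -0.0897, 0.1727]
tool_rot: [0.001, 0.625, 0.78, -0.0]
contact_force: [1.7, -5.6, -0.2]
gripper_width: 0.004
```

step_arm(
  targets=[
    [0.5,0,0,0,1],
    [1,0,0,0,1],
    [1,0,0,0,1],
  ],
)

```text
t: 16.58
eef_pos: [0.6085, -0.0895, 0.1727]
tool_rot: [0.002, 0.625, 0.78, -0.001]
contact_force: [2.0, -7.0, -0.5]
gripper_width: -0.002
```

step_arm(
  targets=[
    [0.5,0,0,0,1],
    [1,0,0,0,1],
    [1,0,0,0,1],
  ],
)

```text
t: 16.83
eef_pos: [0.6084, -0.0893, 0.1728]
tool_rot: [0.002, 0.626, 0.78, -0.001]
contact_force: [2.7, -8.5, -1.1]
gripper_width: 0.002
```

step_arm(
  targets=[
    [0.5,0,0,0,1],
    [1,0,0,0,1],
    [1,0,0,0,1],
  ],
)

```text
t: 17.08
eef_pos: [0.6083, -0.0892, 0.1729]
tool_rot: [0.003, 0.626, 0.78, -0.001]
contact_force: [3.4, -9.8, -1.0]
gripper_width: 0.006
```

step_arm(
  targets=[
    [0.5,0,0,0,1],
    [1,0,0,0,1],
    [1,0,0,0,1],
  ],
)

```text
t: 17.33
eef_pos: [0.6083, -0.089, 0.173]
tool_rot: [0.003, 0.626, 0.78, -0.001]
contact_force: [3.7, -12.0, -1.1]
gripper_width: -0.002
```

It stands firm at the same place at 12.5 N, so that is the stop. I'll retreat and check.

step_arm(
  targets=[
    [-4,0,0,0,1],
    [-10,0,0,0,1],
    [-20,0,0,0,1],
    [-30,0,0,0,1],
    [-40,0,-10,0,1],
    [-45,0,-40,0,1],
    [-50,0,-80,0,1],
    [-50,0,-110,0,1],
    [-50,0,-130,0,1],
    [-50,0,-130,0,1],
    [-50,0,-130,0,1],
    [-50,0,-130,0,1],
    [-50,0,-130,0,1],
    [-50,0,-130,0,1],
  ],
)

```text
t: 18.5
eef_pos: [0.6176, -0.1322, 0.3009]
tool_rot: [-0.001, 0.624, 0.781, -0.001]
contact_force: [0.2, 0.8, 0.2]
gripper_width: 0.001
```

```bash
python3 look.py s12; python3 - <<'E'
from h import *
from station import bot
print(blobs(ld("s12"),"blue",40)[0][-1],blobs(ld("s12"),"red",25)[0])
bot.hand_in()
E
```

```text
18.55 [ 0.6177 -0.1322  0.3011] [ 0.2 -0.1  0.6] {'y': (47, np.float64(430.74), np.float64(284.49), np.int64(279), np.int64(289), array([0.5648, 0.3046, 0.0853])), 'r': (33, np.float64(438.06), np.float64(282.67), np.int64(276), np.int64(289), array([0.5559, 0.3225, 0.082 ]))}
([276.42, 262.73], [274, 258, 6, 11, 48]) [([290.82, 258.69], [286, 254, 11, 11, 94]), ([437.97, 282.88], [436, 277, 5, 13, 32])]
the job is handed in; nothing more can be done
```

View pics/s12.png

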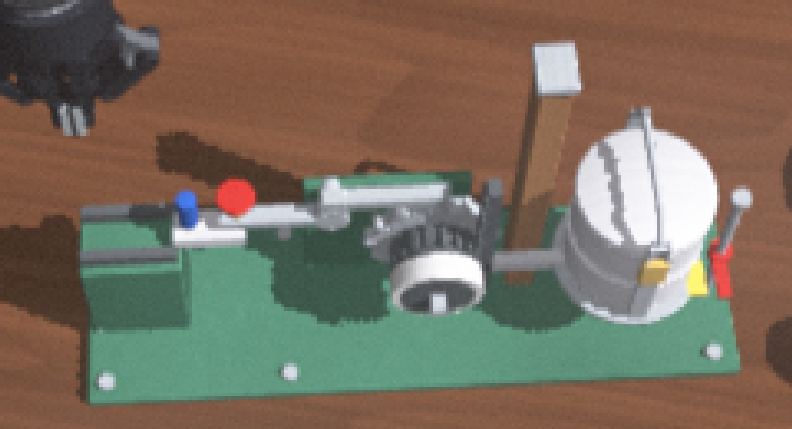

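The tiffin is down at serving height with the pawl holding the drum. The lock bolt is home against its stop, and the job is handed in at about 18.6 s of the 64 s allowed.

- **Lowering:** I found the pad by touch with its top at about 175 mm and pressed it about 9.5 mm. The tray came down at about 9 mm/s. I let go about 0.37 rad short of the second tooth, and the drum stopped there.
- **Tray height:** In the last picture the top of the yellow edge is at 85.3 mm and the top of the flag at 82 mm. Mid-heights are then about 82 and 80 mm, within the 10.5 mm allowed. The tray stood still over the last several looks.
- **Bolt:** I pushed it until it stood firm, then pushed a second time at about 12.5 N with no further travel. That was the hardest push on the lift at any check.
- **At the end:** The hand is clear of the lift with the wrist force near zero. The flag and pad read in the same place as at the start. I did not measure the bystanders, but the arm stayed well away from them.

**Disagreement:** the pictures gave the bolt's travel as 27.3 mm from the scene camera, and 27.4 and 29.0 mm from the wrist camera, not exactly 30 mm. That is close to the 27 mm limit, and one scene pixel is about 2 mm. I relied on the firm stop when pushing to judge it home.

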